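Open the round-lens compartment of a small-parts carousel

ROBOT

A 6-joint arm with a two-finger parallel gripper is mounted at the origin on the work surface. World frame = base frame: x ahead of the robot, y to its left, z up, the work surface at z = 0. Lengths are in m, angles in rad, forces in N, time in s.
With the tool pointing down it reaches from about 0.275 to 0.975 m from the base axis. Payload 8.4 kg.
Tool frame: the origin (TCP) lies at the very end of the fingers, on their centre line; the grasp point (between the pads) lies 19 mm behind it; z points along the fingers, y is the line along which they close (so a half turn about z gives the same grasp; the last joint's range is limited). The gripper opens to 92 mm and grips with 3 to 60 N. Pads are 20 mm wide; open, the fingers measure 128 mm over their backs; the gripper's body (75 mm by 189 mm) begins 69 mm behind the grasp point.
Start: joints at [-1.316, 0.353, 1.633, -0, 1.155, -0.002], TCP at [0.159, -0.605, 0.215] pointing down, gripper open.
Joint ranges: [-2.63, 2.63], [-0.92, 2.1], [0.06, 2.66], [-1.3, 4.44], [0, 2.69], [-3.02, 3.02]. Speed limits (rad/s): [2.22, 2.22, 2.79, 3.14, 3.14, 3.14].

INTERFACE

Orientations are given as [roll, pitch, yaw] about the fixed x, y, z axes, in that order (R = Rz(yaw) Ry(pitch) Rx(roll)).
In Python, from cell import get_state, optics, r gives the robot as it stands.
- The arm moves only by the shell command python3 -m pendant 'ROWS'. ROWS is JSON, a list of rows, each a list of 3 entries, a list of its own where there are three numbers: the finger opening in m, from 0 to 0.0919, then the shift along the tool's x, y, z in m, then the turn about the tool's z in rad. A call has 1 to 5 rows; each row shifts and turns the commanded pose from where the row before left it, along the tool's axes as they then stand; what a row does not reach is not made up. A row lasts 1/10 s, in which the tool goes at most 50 mm and 8.59 degrees, less where a joint would pass 70% of its speed; a pose out of reach is approached as far as the arm can. A call is refused whole if a number of a shift passes 0.05 or a number of a turn 0.15, either way. A call with a gripper value outside its range is refused whole. The fingers move at their own pace and stop on an object; the grip force is fixed at half the most. Time passes only in rows, so rows that do not move let the fingers close. It gives the time, the measured TCP pose, the force, the opening and the grip force at its end, in the units of the state.
- get_state(): the state, without advancing time (a new reading comes with each control period).
- optics.capture(name): name is "scene" or "top" or "wrist"; returns the picture (420x560x3 uint8, red, green, blue); there is no depth.
- optics.camera_model(name): a dict with "fx", "fy", "cx", "cy" (pixels), "rvec" (rotation vector, rad) and "tvec" (3), from world to camera coordinates, as OpenCV has them. Camera axes: x right, y down, z forward; pixel columns grow to the right and rows downward; lengths in m; the calibration is good to about 2 mm. A picture is of the moment at which its call begins: read the wrist's pose just before it. camera_model takes no time and is no camera call; for the wrist camera it gives the pose at the moment of the call.
- r.hand_in(): hands the job in; it is judged then, once.
Trained networks look in the newest picture that a camera, given by its name, has taken for a name from the list of things; names that differ only in an ending like _2 or _b are one class to them, and where a whole thing is asked for, a point or a joint stands for the part that bears it (a point fixed in the world has none). Each returns a list of dicts, best first, with "p" (0 to 1); they miss things now and then, are a little off and sometimes report something else, mostly with a low value. They report only what shows in the picture. A call takes as long as a camera call. They do not tell look-alikes from the thing itself.
- optics.search_frame(camera, label): "point" ([x, y, z] in m, in world coordinates, good to about 4 mm: the middle of the surface that is visible of it).
- optics.pinpoint(camera, label): "point" ([x, y, z] in m, in world coordinates, good to about 4 mm: a listed point, or the origin of a listed thing).
The state is a dict: "time_s": time; "q": joint angles; "joint_velocities": joint speeds; "joint_torque": joint torques, N m; "eef_pos": TCP position; "ee_rot": TCP orientation; "wrist_force": force on the tool from outside, world axes, zero at the start; "torque": the same for the moment, N m; "opening": finger opening in m; "grasp_force": force on a finger pad.
Only numpy, scipy, OpenCV 4.12 (cv2) and the standard library are available. Lean on these libraries where they do the work, as an engineer would, in place of code of your own. Each camera call takes 0.05 s, during which the arm holds its last target. There are 200 camera calls.

TASK

Lift the aluminium transit plate straight up off the carousel's two dowels, keeping it level, and lay it flat and wholly on the bare cardboard sheet without dropping it. Then turn the carousel's knobbed cover until the opening is centred over the compartment whose sample stand carries the round lens, and let go. Leave the bottle, pen cup and lens stack where they are.

Things in the scene. Friction and masses are not known exactly. Their poses are not given: they have to be found in the camera images.
- plate_grip (a point): Grip of the loose aluminium transit plate: on the handle's centre line, 24 mm above the plate's upper face, 32 mm above its underside. The plate is 230 x 50 x 8 mm (long along x, z up), about 0.35 kg; its handle, at its centre, is a bar 60 mm long (along x), 14 mm wide, standing 40 mm above the upper face. At the start it sits on the dowels, underside 100 mm above the table, over the knob.
- plate_end_a (a point): Middle of one short end of the plate, on its underside (115 mm from the plate's centre along its +x). The plate's two holes, 97 mm either side of its centre, are 1.6 mm wider than the dowels.
- plate_end_b (a point): Middle of the other short end of the plate, on its underside (115 mm along -x).
- sheet: Bare cardboard sheet fixed to the table, 280 mm (its x) x 140 mm (its y) x 4 mm; origin at the centre of its underside, on the table. The only bare sheet; it lies to the left or the right of the carousel.
- carousel: Fixed white parts carousel, origin at the centre of its underside, on the cover's axis. Flange of radius 125 mm, 8 mm thick; drum of radius 84 mm, 50 mm high, with five 72 degree segments: a filled-in blank one (towards -x) and four empty compartments. Two posts 18 mm thick at x = +-97 mm, shouldered at 100 mm, carry 10 mm dowels with tips 124 mm above the table; these stay there.
- cover_knob (a point): Knob of the grey slotted cover: point on the cover's vertical turning axis at the height to grip, 81 mm above the table, 24 mm above the cover's upper face. The knob is a bar 54 mm long, 16 mm wide, from 57 to 93 mm above the table; it lies along x of this frame, and +x points to the middle of the cover's opening.
- cover_opening (a point): Middle of the opening in the cover, 55 mm from the axis along x of this frame, at the height of the cover's upper face (57 mm above the table); x points outward from the axis, z up. The cover is a disc of radius 82 mm; the opening is a sector 54 degrees wide, from 36 to 74 mm from the axis.
- cover (a joint): Angle of the cover, rad, growing counter-clockwise from above; 0 = opening centred on the blank segment (it starts within 0.35 of that). The compartments are centred at +-1.257 and +-2.513 rad. It turns endlessly either way with a light steady friction (0.08 N m) and stays where it is left.
- round_sample (a point): Centre of the upper face of the round lens sample: flat orange disc 36 mm across on a thin white stand, 31 mm above the table, 106 mm from the cover's axis, straight outward from the middle of the wanted compartment. The three other compartments have like stands with other orange shapes: oblong 34 x 20 mm, bar 36 x 8 mm, L-shaped angle 28 mm; which stands where varies. The blank has none.
- bottle: Bystander: white bottle, 54 mm in diameter, 170 mm high; origin under its centre.
- pen_cup: Bystander: grey cup with pens, 56 mm in diameter, 155 mm high with the pens; origin under its centre.
- lens_stack: Bystander: pile of cardboard sheets with orange lenses, 200 x 150 x 60 mm; origin under its centre.
Mind the look-alikes: they are no part of the job. Leave any green look-alike of the part that bears plate_grip alone.

How it is judged:
On the way, in this order (a step that is already met when the one before it is completed fails the run):
1. the plate has been raised level, clear of both dowels (height (world z) of plate_grip above 0.16 m and angle between plate_grip's own z axis and vertical below 0.15 rad), for 0.1 s.
2. the plate lies flat and wholly on the cardboard sheet (x of plate_end_a in the frame of sheet between -0.145 and 0.145 m and y of plate_end_a in the frame of sheet between -0.05 and 0.05 m and x of plate_end_b in the frame of sheet between -0.145 and 0.145 m and y of plate_end_b in the frame of sheet between -0.05 and 0.05 m and height (world z) of plate_grip below 0.042 m and angle between plate_grip's own z axis and vertical below 0.05 rad and contact force between plate and sheet above 1 N), for 0.2 s.
3. the cover's opening is centred over the round lens's compartment (y of round_sample in the frame of cover_opening between -0.011 and 0.011 m and x of round_sample in the frame of cover_opening above 0 m), for 0.2 s.
At the end, for the whole second after the job is handed in: The plate rests flat, wholly on the cardboard sheet (its ends within 50 mm of the sheet's long centre line and within 145 mm of its middle), and the cover's opening points at the round lens sample within 11 mm at the sample (about 6 degrees); both at rest (all of step 2 and all of step 3 and linear speed of plate below 0.02 m/s and velocity of joint cover between -0.05 and 0.05 rad/s); the robot touches nothing.
It fails at once if the plate is tipped by more than 14 degrees (angle between plate_grip's own z axis and vertical above 0.25 rad).
It fails at once if the plate is dropped or slammed on the sheet (over 60 N) (contact force between plate and sheet above 60 N).
It fails at once if the bottle is moved more than 20 mm or tipped over (distance of bottle from where it was at the start of the episode above 0.02 m or angle between bottle's own z axis and vertical above 0.3 rad).
It fails at once if the pen cup is moved more than 20 mm or tipped over (distance of pen_cup from where it was at the start of the episode above 0.02 m or angle between pen_cup's own z axis and vertical above 0.3 rad).
It fails at once if the lens stack is moved more than 20 mm or tipped over (distance of lens_stack from where it was at the start of the episode above 0.02 m or angle between lens_stack's own z axis and vertical above 0.3 rad).
It also fails if it takes over 67 s, if anything falls off the work surface, if the arm or the gripper's body presses on something with over 40 N, if the wrist force passes 120 N, or if a joint passes its speed limit or range.

## Working session

There is one attempt and no reset: what is moved stays moved. The work goes in short steps, Python scripts to look and compute and a shell command to move; the robot and the scene stay as the last step left them, time stands still between calls to the robot, and variables do not carry over. Pictures are saved under pics/ and viewed, at most 10 in all, crops included, and the job is handed in when it is done.

```bash
mkdir -p pics; ls
python3 - <<'E'
from cell import get_state, optics, r
import cv2,numpy as np
s=get_state();print(s['time_s'],s['eef_pos'],s['ee_rot'],s['opening'])
for c in ("scene","top"):
    im=optics.capture(c);cv2.imwrite(f'pics/{c}.png',im[:,:,::-1])
    for n in ("plate_grip","plate_end_a","plate_end_b","sheet","carousel","cover_knob","cover_opening","round_sample","bottle","pen_cup","lens_stack"):
        for d in optics.pinpoint(c,n)[:4]:
            print(c,n,round(d['p'],2),np.round(d['point'],3))
E
```

```text
pics
0.0 [ 0.15861989 -0.6040144   0.21385111] [-3.14018638e+00 -2.61187200e-05  2.56778535e-01] 0.0917411575121721
scene plate_grip 0.92 [ 0.279 -0.268  0.034]
scene plate_grip 0.84 [ 0.5   -0.492  0.033]
scene plate_grip 0.65 [ 0.58  -0.192  0.131]
scene plate_end_a 0.96 [ 0.598 -0.083  0.101]
scene plate_end_a 0.96 [ 0.584 -0.411 -0.001]
scene plate_end_a 0.83 [ 0.167 -0.233  0.004]
scene plate_end_a 0.81 [ 0.557 -0.309  0.105]
scene plate_end_b 0.96 [ 0.598 -0.083  0.101]
scene plate_end_b 0.96 [ 0.584 -0.411 -0.001]
scene plate_end_b 0.83 [ 0.167 -0.233  0.004]
scene plate_end_b 0.81 [ 0.557 -0.309  0.105]
scene sheet 0.97 [ 0.534  0.172 -0.002]
scene carousel 0.63 [ 0.585 -0.193  0.003]
scene cover_knob 0.66 [ 0.576 -0.193  0.086]
scene cover_knob 0.62 [ 0.599 -0.078  0.099]
scene cover_opening 0.57 [ 0.582 -0.138  0.06 ]
scene round_sample 0.47 [ 0.504 -0.272  0.03 ]
scene bottle 0.63 [ 0.412  0.008 -0.002]
scene pen_cup 0.75 [ 0.663 -0.003  0.   ]
scene lens_stack 0.74 [ 0.413  0.012 -0.   ]
scene lens_stack 0.61 [0.564 0.458 0.001]
top plate_grip 0.85 [ 0.581 -0.19   0.137]

[... 155 characters left out ...]
53 -0.309  0.103]
top plate_end_a 0.87 [ 0.389 -0.308  0.   ]
top plate_end_a 0.77 [ 0.423 -0.571 -0.   ]
top plate_end_a 0.77 [ 0.58  -0.408  0.001]
top plate_end_b 0.87 [ 0.553 -0.309  0.103]
top plate_end_b 0.87 [ 0.389 -0.308  0.   ]
top plate_end_b 0.77 [ 0.423 -0.571 -0.   ]
top plate_end_b 0.77 [ 0.58  -0.408  0.001]
top sheet 0.92 [ 0.53   0.173 -0.001]
top carousel 0.71 [ 0.576 -0.194  0.004]
top cover_knob 0.64 [ 0.582 -0.191  0.078]
top cover_opening 0.91 [ 0.585 -0.138  0.056]
top round_sample 0.55 [ 0.504 -0.268  0.028]
top bottle 0.86 [ 0.412  0.013 -0.001]
top pen_cup 0.78 [ 0.663 -0.006 -0.   ]
top pen_cup 0.55 [ 0.581 -0.192  0.134]
top lens_stack 0.79 [ 0.561  0.459 -0.001]
```

View pics/scene.png

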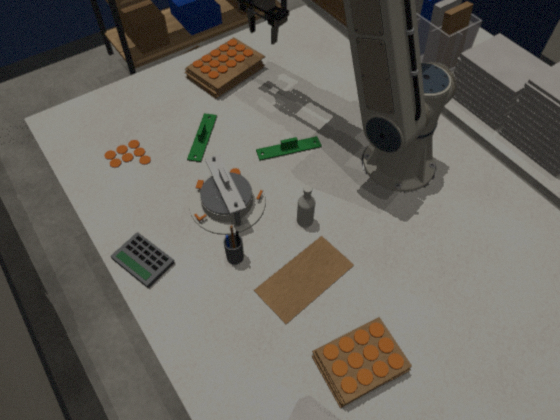

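View pics/top.png

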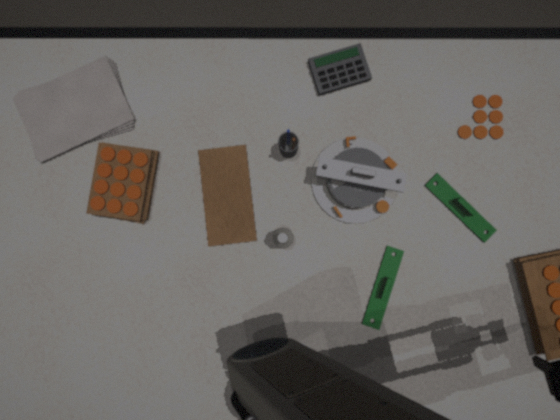

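The aluminium (grey) plate is over the carousel at top(360,177). Its look-alikes are the two green plates at top(460,207) and (383,287), which I leave alone. The bare sheet is at (228,195), and the lens piles at (125,183) and the right edge are not bare. The orange samples are at (382,207), (337,212), (391,163) and (350,141), and (382,207) looks round. The loose orange discs at (480,117) are not samples. Next I check this in a close crop and measure angles.

```bash
cat > h.py <<'E'
from cell import get_state, optics, r
import cv2,numpy as np
def unproj(c,uv,z,m=None):
    m=m or optics.camera_model(c);R=cv2.Rodrigues(np.array(m['rvec'],float))[0];t=np.array(m['tvec'],float).ravel()
    uv=np.atleast_2d(uv).astype(float)
    d=np.c_[(uv[:,0]-m['cx'])/m['fx'],(uv[:,1]-m['cy'])/m['fy'],np.ones(len(uv))]@R
    o=-R.T@t
    return o+d*((z-o[2])/d[:,2])[:,None]
def rect(mask,c,z,near):
    n,l,st,ce=cv2.connectedComponentsWithStats(mask.astype(np.uint8))
    k=l[near[1],near[0]]
    cs,_=cv2.findContours((l==k).astype(np.uint8),0,2)
    w=unproj(c,max(cs,key=len)[:,0,:],z)[:,:2]
    (cx,cy),_,_=rr=cv2.minAreaRect((w*1000).astype(np.float32))
    b=cv2.boxPoints(rr)/1000;e=[b[1]-b[0],b[2]-b[1]];L=max(e,key=np.linalg.norm)
    return np.round([cx/1000,cy/1000,*sorted(np.linalg.norm(e,axis=1)),np.arctan2(L[1],L[0])%np.pi],4)
E
python3 - <<'E'
from h import *
im=optics.capture('top');hsv=cv2.cvtColor(im,cv2.COLOR_RGB2HSV)
print(hsv[195,228],hsv[177,335],hsv[165,310],hsv[190,360],hsv[207,382])
m=(hsv[...,0]<25)&(hsv[...,1]>70)&(hsv[...,2]>50)
print('sheet',rect(m,'top',.004,(228,195)))
for uv in [(382,207)]: print(unproj('top',uv,.031))
c=cv2.resize(im[120:235,295:415],None,fx=5,fy=5,interpolation=cv2.INTER_CUBIC)
cv2.imwrite('pics/crop.png',c[:,:,::-1])
for n in ("plate_grip","plate_end_a","cover_opening"):
  for d in optics.pinpoint('top',n)[:4]:print(n,round(d['p'],2),np.round(d['point'],3))
E
```

```text
[ 15 110  97] [150   4 126] [ 17  14 124] [102  14  91] [ 14 153 123]
sheet [0.5319 0.1719 0.1371 0.277  0.13  ]
[[ 0.49802852 -0.26415963  0.031     ]]
plate_grip 0.89 [ 0.584 -0.191  0.136]
plate_grip 0.65 [ 0.5   -0.489  0.033]
plate_grip 0.65 [ 0.277 -0.271  0.033]
plate_end_a 0.8 [ 0.552 -0.305  0.099]
plate_end_a 0.78 [ 0.582 -0.406  0.   ]
plate_end_a 0.64 [ 0.423 -0.574 -0.002]
plate_end_a 0.64 [ 0.387 -0.307  0.001]
cover_opening 0.95 [ 0.583 -0.137  0.051]
```

View pics/crop.png

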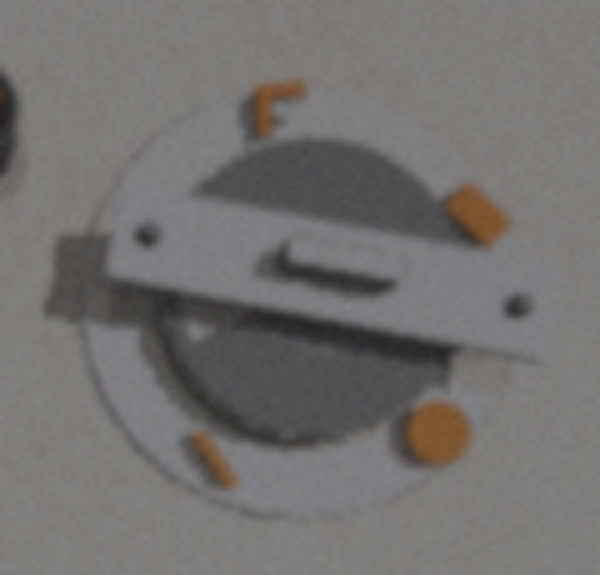

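The crop shows the grey plate with black dowel dots at crop (147,235) and (518,304). The samples are L (275,105), oblong (478,213), round (437,432) and bar (213,460). The wanted one is the round disc, top (382,206).

```bash
cat >> h.py <<'E'
def go(x,y,z,yaw):
    s=get_state();p=np.array(s['eef_pos']);Y=s['ee_rot'][2];d=np.array([x,y,z])-p
    tx=np.array([np.cos(Y),np.sin(Y),0]);ty=np.array([np.sin(Y),-np.cos(Y),0])
    print('t',s['time_s'],'pos',np.round(p,4),'rpy',np.round(s['ee_rot'],4),'q6',round(s['q'][5],3))
    print('need tool xyz',np.round([d@tx,d@ty,-d[2]],4),'turn',round(Y-yaw,4))
E
python3 - <<'E'
from h import *
d=unproj('top',np.array([(295+147/5,120+235/5),(295+518/5,120+304/5)]),.122)
e=d[0]-d[1];print(d,np.linalg.norm(e),d.mean(0),np.arctan2(e[1],e[0]))
go(.580,-.192,.22,np.arctan2(e[1],e[0]))
E
```

```text
[[ 0.59231439 -0.09644542  0.122     ]
 [ 0.55807825 -0.28520631  0.122     ]] 0.19184051915562844 [ 0.57519632 -0.19082586  0.122     ] 1.3913737368992636
t 1.4 pos [ 0.1587 -0.6045  0.2146] rpy [-3.1416  0.      0.2568] q6 -0.002
need tool xyz [ 0.5122 -0.292  -0.0054] turn -1.1346
```

```bash
python3 -m pendant '[[0.06,[0.042,-0.024,0],0],[0.06,[0.042,-0.024,0],0],[0.06,[0.042,-0.024,0],0],[0.06,[0.042,-0.024,0],0],[0.06,[0.042,-0.024,0],0]]' >/dev/null
python3 -m pendant '[[0.06,[0.042,-0.024,0],0],[0.06,[0.042,-0.024,0],0],[0.06,[0.042,-0.024,0],0],[0.06,[0.042,-0.024,0],0],[0.06,[0.042,-0.024,0],0]]' >/dev/null
python3 -m pendant '[[0.06,[0.042,-0.024,0],0],[0.06,[0.042,-0.024,0],0],[0.06,[0,0,0],-0.14],[0.06,[0,0,0],-0.14],[0.06,[0,0,0],-0.14]]' >/dev/null
python3 -m pendant '[[0.06,[0,0,0],-0.14],[0.06,[0,0,0],-0.14],[0.06,[0,0,0],-0.14],[0.06,[0,0,0],-0.14],[0.06,[0,0,0],-0.14]]' >/dev/null
python3 -m pendant '[[0.06,[0,0,0],0],[0.06,[0,0,0],0]]'
python3 - <<'E'
from h import *
im=optics.capture('wrist');cv2.imwrite('pics/w1.png',im[:,:,::-1])
for n in ("plate_grip","plate_end_a"):
  for d in optics.pinpoint('wrist',n)[:4]:print(n,round(d['p'],2),np.round(d['point'],3))
go(.580,-.192,.22,1.39)
E
```

```text
time_s: 3.6
eef_pos: [0.5731, -0.198, 0.2146]
ee_rot: [3.142, 0.0, 1.373]
wrist_force: [0.0, 0.2, -0.2]
opening: 0.0598
grasp_force: 0.0
plate_grip 0.7 [ 0.581 -0.194  0.131]
plate_end_a 0.84 [ 0.58  -0.408 -0.002]
plate_end_a 0.78 [ 0.6   -0.082  0.097]
plate_end_a 0.69 [ 0.385 -0.306 -0.005]
plate_end_a 0.56 [ 0.561 -0.304  0.102]
t 3.75 pos [ 0.5731 -0.198   0.2146] rpy [ 3.1416 -0.      1.3743] q6 -0.139
need tool xyz [ 0.0072  0.0056 -0.0054] turn -0.0157
```

View pics/w1.png

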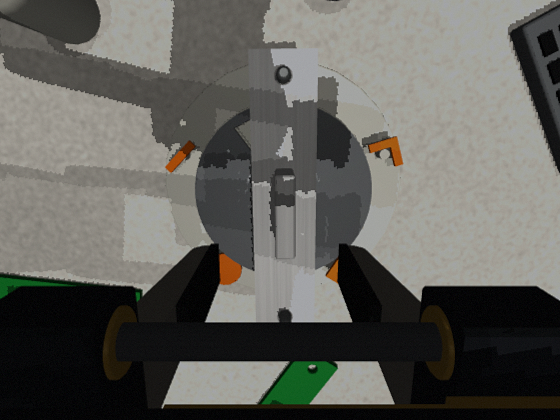

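The wrist view shows the plate running vertically, with dowel tips at (283.5,74) and (284.5,316) and the handle top spanning (285,172) to (285,258). The closing axis lies across the bar.

Run:
```python
from h import *
d=unproj('wrist',np.array([(283.5,74),(284.5,316)]),.123)
e=d[0]-d[1];y=np.arctan2(e[1],e[0]);print(d,np.linalg.norm(e),d.mean(0),y)
h=unproj('wrist',np.array([(285,177),(285,258)]),.148);print(h,h.mean(0))
go(*d.mean(0)[:2],.113,y)
```

```text
[[ 0.59565911 -0.09936928  0.123     ]
 [ 0.56080451 -0.28101965  0.123     ]] 0.18496405246764927 [ 0.57823181 -0.19019447  0.123     ] 1.3812230262701792
[[ 0.58325285 -0.16592536  0.148     ]
 [ 0.57223679 -0.22230528  0.148     ]] [ 0.57774482 -0.19411532  0.148     ]
t 3.75 pos [ 0.5731 -0.198   0.2146] rpy [ 3.1416 -0.      1.3743] q6 -0.139
need tool xyz [0.0086 0.0036 0.1016] turn -0.007
```

```bash
python3 -m pendant '[[0.06,[0.006,0.004,0],-0.008],[0.06,[0,0,0.04],0],[0.06,[0,0,0.035],0],[0.06,[0,0,0.02],0],[0.06,[0,0,0.006],0]]'
python3 -m pendant '[[0.0,[0,0,0],0],[0.0,[0,0,0],0],[0,[0,0,0],0],[0,[0,0,0],0],[0,[0,0,0],0]]'
python3 -m pendant '[[0.0,[0,0,0],0],[0.0,[0,0,0],0],[0,[0,0,0],0]]'
```

```text
time_s: 4.25
eef_pos: [0.5769, -0.192, 0.1111]
ee_rot: [-3.138, -0.001, 1.384]
wrist_force: [0.5, 0.3, 0.6]
opening: 0.0598
grasp_force: 0.0
time_s: 4.75
eef_pos: [0.5785, -0.193, 0.1144]
ee_rot: [3.14, 0.0, 1.385]
wrist_force: [-0.2, -0.8, -0.6]
opening: 0.0219
grasp_force: 0.0
time_s: 5.05
eef_pos: [0.5784, -0.1929, 0.114]
ee_rot: [3.141, 0.0, 1.385]
wrist_force: [-1.2, -0.3, 5.4]
opening: 0.0139
grasp_force: 30.0
```

Gripped on the 14 mm bar with 30 N. Lifting slowly first, then higher.

```bash
python3 -m pendant '[[0,[0,0,-0.005],0],[0,[0,0,-0.005],0],[0,[0,0,-0.005],0],[0,[0,0,-0.005],0],[0,[0,0,-0.005],0]]'
python3 -m pendant '[[0,[0,0,-0.01],0],[0,[0,0,-0.01],0],[0,[0,0,-0.02],0],[0,[0,0,-0.03],0],[0,[0,0,-0.03],0]]'
python3 -m pendant '[[0,[0,0,-0.02],0],[0,[0,0,-0.01],0],[0,[0,0,0],0],[0,[0,0,0],0]]'
python3 - <<'E'
from h import *
im=optics.capture('wrist');cv2.imwrite('pics/w2.png',im[:,:,::-1])
go(.532,.172,.25,.13)
for n in ("cover_opening","cover_knob","round_sample"):
  for d in optics.pinpoint('wrist',n)[:3]:print(n,round(d['p'],2),np.round(d['point'],3))
E
```

```text
time_s: 5.55
eef_pos: [0.578, -0.1928, 0.139]
ee_rot: [-3.141, -0.0, 1.385]
wrist_force: [0.8, -0.7, -2.7]
opening: 0.0139
grasp_force: 30.0
time_s: 6.05
eef_pos: [0.5779, -0.1927, 0.2401]
ee_rot: [-3.141, -0.0, 1.385]
wrist_force: [0.1, 0.2, -3.0]
opening: 0.0136
grasp_force: 30.0
time_s: 6.45
eef_pos: [0.5777, -0.1927, 0.2678]
ee_rot: [-3.141, -0.0, 1.385]
wrist_force: [0.1, 0.5, -2.8]
opening: 0.0139
grasp_force: 30.0
t 6.5 pos [ 0.5774 -0.1926  0.2673] rpy [-3.1396e+00 -3.0000e-04  1.3848e+00] q6 -0.138
need tool xyz [ 0.3499 -0.1121  0.0173] turn 1.2548
round_sample 0.9 [ 0.504 -0.266  0.037]
round_sample 0.31 [0.413 0.008 0.002]
```

View pics/w2.png

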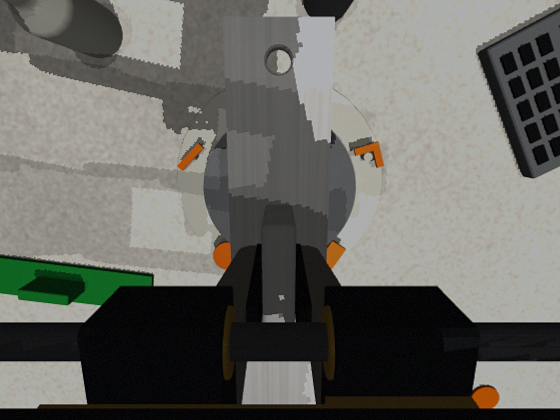

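The wrist view shows the plate clear of the dowels, held straight, with its hole at (279,60). The wrist force matches its weight. Carrying it to the sheet above bottle height.

```bash
python3 -m pendant '[[0,[0.02,-0.006,0],0],[0,[0.035,-0.0112,0],0],[0,[0.035,-0.0112,0],0],[0,[0.035,-0.0112,0],0],[0,[0.035,-0.0112,0],0]]'
python3 -m pendant '[[0,[0.035,-0.0112,0],0],[0,[0.035,-0.0112,0],0],[0,[0.035,-0.0112,0],0],[0,[0.035,-0.0112,0],0],[0,[0.03,-0.01,0],0]]'
python3 -m pendant '[[0,[0.02,-0.006,0],0.05],[0,[0,0,0],0.1],[0,[0,0,0],0.14],[0,[0,0,0],0.14],[0,[0,0,0],0.14]]'
python3 -m pendant '[[0,[0,0,0],0.14],[0,[0,0,0],0.14],[0,[0,0,0],0.14],[0,[0,0,0],0.14],[0,[0,0,0],0.12]]'
python3 -m pendant '[[0,[0,0,0],0],[0,[0,0,0],0],[0,[0,0,0],0]]'
python3 - <<'E'
from h import *
go(.532,.172,.017,.13)
for d in optics.search_frame('top','sheet')[:1]+(optics.capture('top') is None or [])+optics.pinpoint('top','sheet')[:1]+optics.pinpoint('top','plate_end_a')[:3]:print(round(d['p'],2),np.round(d['point'],3))
E
```

```text
time_s: 7.15
eef_pos: [0.5572, -0.0249, 0.2679]
ee_rot: [-3.141, 0.0, 1.384]
wrist_force: [1.1, 0.3, -3.9]
opening: 0.0136
grasp_force: 30.0
time_s: 7.65
eef_pos: [0.5347, 0.1527, 0.268]
ee_rot: [-3.141, 0.0, 1.385]
wrist_force: [0.2, 0.5, -2.9]
opening: 0.0142
grasp_force: 30.0
time_s: 8.15
eef_pos: [0.5329, 0.1718, 0.2678]
ee_rot: [-3.141, 0.001, 0.809]
wrist_force: [-0.2, -0.5, -3.4]
opening: 0.0141
grasp_force: 30.0
time_s: 8.65
eef_pos: [0.5329, 0.1717, 0.2679]
ee_rot: [3.141, 0.001, 0.129]
wrist_force: [-0.5, -0.2, -3.3]
opening: 0.0136
grasp_force: 30.0
time_s: 8.95
eef_pos: [0.5331, 0.1718, 0.2684]
ee_rot: [3.142, 0.0, 0.138]
wrist_force: [-0.4, -0.3, -4.0]
opening: 0.014
grasp_force: 30.0
t 8.95 pos [0.5331 0.1718 0.2684] rpy [3.1416e+00 4.0000e-04 1.3750e-01] q6 1.742
need tool xyz [-0.0011 -0.0004  0.2514] turn 0.0075
0.81 [0.53  0.167 0.002]
0.84 [ 0.537  0.169 -0.002]
0.86 [ 0.423 -0.57  -0.001]
0.74 [ 0.579 -0.407 -0.001]
0.72 [ 0.168 -0.234  0.006]
```

```bash
python3 -m pendant '[[0,[0,0,0.03],0.008],[0,[0,0,0.05],0],[0,[0,0,0.05],0],[0,[0,0,0.04],0],[0,[0,0,0.03],0]]'
python3 -m pendant '[[0,[0,0,0.02],0],[0,[0,0,0.015],0],[0,[0,0,0.005],0],[0,[0,0,0],0],[0,[0,0,0],0]]'
python3 -m pendant '[[0,[0,0,0.003],0],[0,[0,0,0.003],0],[0,[0,0,0.002],0],[0,[0,0,0],0]]'
```

```text
time_s: 9.65
eef_pos: [0.5321, 0.1714, 0.0661]
ee_rot: [3.141, 0.002, 0.128]
wrist_force: [0.1, 0.1, -2.8]
opening: 0.0138
grasp_force: 30.0
time_s: 10.15
eef_pos: [0.534, 0.172, 0.0296]
ee_rot: [-3.141, -0.002, 0.127]
wrist_force: [0.0, 0.3, -2.7]
opening: 0.0139
grasp_force: 30.0
time_s: 10.55
eef_pos: [0.533, 0.1717, 0.0204]
ee_rot: [3.142, 0.0, 0.127]
wrist_force: [-0.7, 0.3, -3.3]
opening: 0.0137
grasp_force: 30.0
```

```bash
python3 -m pendant '[[0,[0,0,0.001],0],[0,[0,0,0],0],[0,[0,0,0.001],0],[0,[0,0,0],0]]'
python3 -m pendant '[[0,[0,0,0.001],0],[0,[0,0,0],0]]'
```

```text
time_s: 10.95
eef_pos: [0.5331, 0.1718, 0.0185]
ee_rot: [3.142, 0.0, 0.127]
wrist_force: [-0.1, 0.1, -3.6]
opening: 0.0137
grasp_force: 30.0
time_s: 11.15
eef_pos: [0.5333, 0.1718, 0.018]
ee_rot: [-3.142, -0.0, 0.127]
wrist_force: [-2.5, -0.7, 3.2]
opening: 0.0138
grasp_force: 30.0
```

Contact, at about 6 N. Releasing and rising.

```bash
python3 -m pendant '[[0,[0,0,0],0],[0,[0,0,0],0],[0.02,[0,0,0],0],[0.03,[0,0,0],0],[0.05,[0,0,0],0]]'
python3 -m pendant '[[0.06,[0,0,0],0],[0.06,[0,0,0],0],[0.06,[0,0,0],0]]'
python3 -m pendant '[[0.06,[0,0,-0.02],0],[0.06,[0,0,-0.04],0],[0.06,[0,0,-0.05],0],[0.06,[0,0,-0.05],0],[0.06,[0,0,-0.05],0]]'
python3 -m pendant '[[0.06,[0,0,-0.03],0],[0.06,[0,0,0],0],[0.06,[0,0,0],0]]'
python3 - <<'E'
from h import *
im=optics.capture('wrist');cv2.imwrite('pics/w3.png',im[:,:,::-1])
go(.578,-.193,.25,1.47)
E
```

```text
time_s: 11.65
eef_pos: [0.5334, 0.1718, 0.0176]
ee_rot: [-3.142, -0.0, 0.127]
wrist_force: [0.2, 0.0, -0.2]
opening: 0.0337
grasp_force: 0.0
time_s: 11.95
eef_pos: [0.5332, 0.1718, 0.0175]
ee_rot: [-3.142, 0.0, 0.127]
wrist_force: [-0.1, -0.2, 1.0]
opening: 0.0578
grasp_force: 0.0
time_s: 12.45
eef_pos: [0.5328, 0.1716, 0.2296]
ee_rot: [3.142, 0.0, 0.127]
wrist_force: [0.7, 0.2, 0.9]
opening: 0.06
grasp_force: 0.0
time_s: 12.75
eef_pos: [0.5333, 0.1718, 0.2579]
ee_rot: [-3.141, -0.001, 0.127]
wrist_force: [-1.7, 0.0, -0.8]
opening: 0.06
grasp_force: 0.0
t 12.8 pos [0.5326 0.1716 0.2567] rpy [3.1414e+00 1.1000e-03 1.2680e-01] q6 1.753
need tool xyz [-0.0011  0.3674  0.0067] turn -1.3432
```

View pics/w3.png

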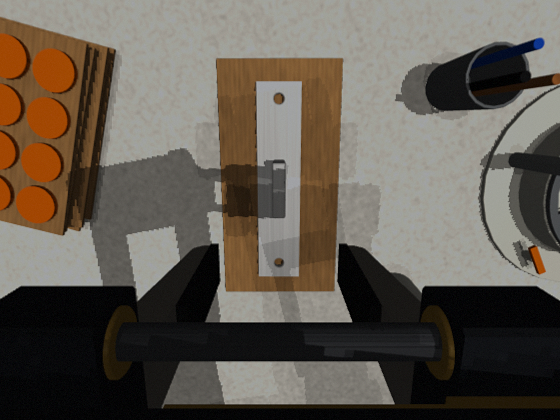

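The plate lies centred on the sheet, with holes at (279,98) and (279,262) and sheet margins all around. Going back to the carousel.

```bash
python3 -m pendant '[[0.06,[0,0.046,0],0],[0.06,[0,0.046,0],0],[0.06,[0,0.046,0],0],[0.06,[0,0.046,0],0],[0.06,[0,0.046,0],0]]' >/dev/null
python3 -m pendant '[[0.06,[0,0.046,0],0],[0.06,[0,0.046,0],0],[0.06,[0,0.046,0],0],[0.06,[0,0,0],-0.14],[0.06,[0,0,0],-0.14]]' >/dev/null
python3 -m pendant '[[0.06,[0,0,0],-0.14],[0.06,[0,0,0],-0.14],[0.06,[0,0,0],-0.14],[0.06,[0,0,0],-0.14],[0.06,[0,0,0],-0.14]]' >/dev/null
python3 -m pendant '[[0.06,[0,0,0],-0.14],[0.06,[0,0,0],-0.14],[0.06,[0,0,0],-0.08],[0.06,[0,0,0],0],[0.06,[0,0,0],0]]'
python3 - <<'E'
from h import *
im=optics.capture('wrist');cv2.imwrite('pics/w4.png',im[:,:,::-1])
for n in ("cover_opening","cover_knob","round_sample"):
  for d in optics.pinpoint('wrist',n)[:3]:print(n,round(d['p'],2),np.round(d['point'],3))
go(.578,-.193,.062,1.47)
E
```

```text
time_s: 14.8
eef_pos: [0.5791, -0.1931, 0.256]
ee_rot: [-3.139, -0.001, 1.464]
wrist_force: [-0.0, -1.2, 1.2]
opening: 0.0599
grasp_force: 0.0
cover_knob 0.73 [ 0.577 -0.194  0.081]
round_sample 0.57 [ 0.502 -0.267  0.033]
t 15.0 pos [ 0.5796 -0.1932  0.2572] rpy [-3.1411e+00 -1.0000e-04  1.4656e+00] q6 -0.219
need tool xyz [ 1.000e-04 -1.600e-03  1.952e-01] turn -0.0044
```

View pics/w4.png

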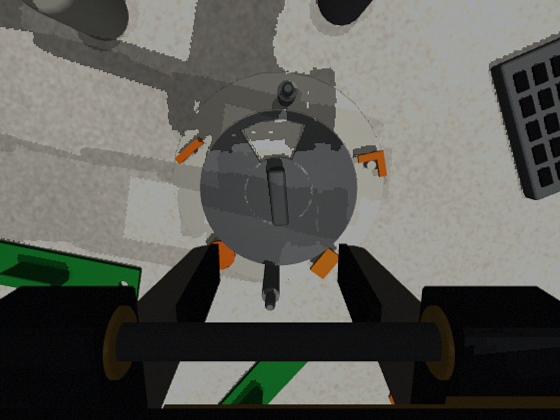

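The cover is exposed: the opening is at about (274,140), the knob bar runs (274,164) to (281,221), and the dowel tips are at (288,89) and (270,304).

Run:
```python
from h import *
k=unproj('wrist',np.array([(274,165),(281,221)]),.093);e=k[0]-k[1];print('knob',k.mean(0),np.linalg.norm(e),np.arctan2(e[1],e[0]))
d=unproj('wrist',np.array([(288,88),(270,304)]),.124);e=d[0]-d[1];print('dow',d.mean(0),np.linalg.norm(e),np.arctan2(e[1],e[0]))
c=np.array([.578,-.193])
for p in unproj('wrist',np.array([(258,160),(292,157),(243,122),(304,125)]),.057):
    v=p[:2]-c;print('op',np.linalg.norm(v),np.arctan2(v[1],v[0]))
v=np.array([.503,-.2675])-c;print('round',np.arctan2(v[1],v[0]),np.linalg.norm(v))
```

```text
knob [ 0.57839517 -0.18943272  0.093     ] 0.05450682496381471 1.5865312217201097
dow [ 0.57878589 -0.19284421  0.124     ] 0.19181605943804622 1.383452352139355
op 0.037682380902645495 2.030756061461407
op 0.03786010006687957 1.0643847303355007
op 0.07787686768107334 1.9271416739372444
op 0.07184670804776461 1.0865438111963006
round -2.359538959327816 0.10571305501214122
```

```bash
python3 -m pendant '[[0.06,[0,-0.001,0.04],-0.085],[0.06,[0,0,0.05],0],[0.06,[0,0,0.05],0],[0.06,[0,0,0.03],0],[0.06,[0,0,0.015],0]]'
python3 -m pendant '[[0.06,[0,0,0.008],0],[0.06,[0,0,0],0],[0.0,[0,0,0],0],[0,[0,0,0],0],[0,[0,0,0],0]]'
python3 -m pendant '[[0.0,[0,0,0],0],[0.0,[0,0,0],0],[0,[0,0,0],0],[0,[0,0,0],0],[0,[0,0,0],0]]'
```

```text
time_s: 15.5
eef_pos: [0.5769, -0.1926, 0.0695]
ee_rot: [-3.138, -0.001, 1.551]
wrist_force: [-0.1, -0.7, -0.4]
opening: 0.0599
grasp_force: 0.0
time_s: 16.0
eef_pos: [0.5795, -0.1934, 0.0659]
ee_rot: [3.14, 0.001, 1.552]
wrist_force: [0.5, 1.0, -0.5]
opening: 0.0382
grasp_force: 0.0
time_s: 16.5
eef_pos: [0.5784, -0.1932, 0.0648]
ee_rot: [-3.141, -0.0, 1.552]
wrist_force: [-3.1, 0.1, 5.5]
opening: 0.0159
grasp_force: 30.0
```

```bash
python3 -m pendant '[[0,[0,0,0],-0.05],[0,[0,0,0],-0.1],[0,[0,0,0],-0.1],[0,[0,0,0],-0.1],[0,[0,0,0],-0.1]]'
python3 -m pendant '[[0,[0,0,0],-0.1],[0,[0,0,0],-0.1],[0,[0,0,0],-0.1],[0,[0,0,0],-0.1],[0,[0,0,0],-0.1]]'
```

```text
time_s: 17.0
eef_pos: [0.5783, -0.1932, 0.0648]
ee_rot: [-3.141, -0.0, 2.006]
wrist_force: [-4.2, 0.2, 6.0]
opening: 0.0155
grasp_force: 30.0
time_s: 17.5
eef_pos: [0.5781, -0.1933, 0.0648]
ee_rot: [-3.141, -0.001, 2.506]
wrist_force: [-5.1, -0.1, 6.2]
opening: 0.0159
grasp_force: 30.0
```

```bash
python3 -m pendant '[[0,[0,0,0],-0.1],[0,[0,0,0],-0.1],[0,[0,0,0],-0.1],[0,[0,0,0],-0.1],[0,[0,0,0],-0.1]]'
python3 -m pendant '[[0,[0,0,0],-0.1],[0,[0,0,0],-0.1],[0,[0,0,0],-0.1],[0,[0,0,0],-0.1],[0,[0,0,0],-0.1]]'
python3 -m pendant '[[0,[0,0,0],-0.1],[0,[0,0,0],-0.1],[0,[0,0,0],-0.1],[0,[0,0,0],-0.09],[0,[0,0,0],0]]'
python3 -m pendant '[[0,[0,0,0],0],[0,[0,0,0],0],[0.03,[0,0,0],0],[0.05,[0,0,0],0],[0.06,[0,0,0],0]]'
python3 -m pendant '[[0.06,[0,0,0],0],[0.06,[0,0,0],0],[0.06,[0,0,0],0]]'
```

```text
time_s: 18.0
eef_pos: [0.5781, -0.1935, 0.0648]
ee_rot: [-3.141, -0.001, 3.006]
wrist_force: [-5.5, -1.7, 6.4]
opening: 0.0162
grasp_force: 30.0
time_s: 18.5
eef_pos: [0.5781, -0.1936, 0.0648]
ee_rot: [-3.142, -0.001, -2.777]
wrist_force: [-5.0, -2.9, 6.5]
opening: 0.0158
grasp_force: 30.0
time_s: 19.0
eef_pos: [0.5782, -0.1938, 0.0648]
ee_rot: [3.141, -0.001, -2.388]
wrist_force: [-5.2, -2.7, 5.9]
opening: 0.0161
grasp_force: 30.0
time_s: 19.5
eef_pos: [0.5789, -0.193, 0.0645]
ee_rot: [-3.142, 0.0, -2.391]
wrist_force: [0.2, 0.4, -0.3]
opening: 0.0378
grasp_force: 0.0
time_s: 19.8
eef_pos: [0.5787, -0.1931, 0.0645]
ee_rot: [3.142, 0.0, -2.391]
wrist_force: [-0.5, 0.5, -0.1]
opening: 0.0594
grasp_force: 0.0
```

```bash
python3 -m pendant '[[0.06,[0,0,-0.02],0],[0.06,[0,0,-0.05],0],[0.06,[0,0,-0.05],0],[0.06,[0,0,-0.05],0],[0.06,[0,0,-0.03],0]]' >/dev/null
python3 -m pendant '[[0.06,[0,0,0],0],[0.06,[0,0,0],0],[0.06,[0,0,0],0]]'
python3 - <<'E'
from h import *
im=optics.capture('wrist');cv2.imwrite('pics/w5.png',im[:,:,::-1])
optics.capture('top')
for c in('wrist','top'):
 for n in ("cover_opening","cover_knob","round_sample"):
  for d in optics.pinpoint(c,n)[:2]:print(c,n,round(d['p'],2),np.round(d['point'],3))
E
```

```text
time_s: 20.6
eef_pos: [0.5779, -0.1929, 0.263]
ee_rot: [3.14, -0.001, -2.391]
wrist_force: [-0.1, -0.7, -0.9]
opening: 0.0598
grasp_force: 0.0
wrist cover_knob 0.74 [ 0.579 -0.193  0.078]
wrist round_sample 0.56 [ 0.505 -0.268  0.034]
top cover_opening 0.53 [0.412 0.155 0.003]
top cover_knob 0.56 [ 0.531  0.169 -0.003]
```

View pics/w5.png

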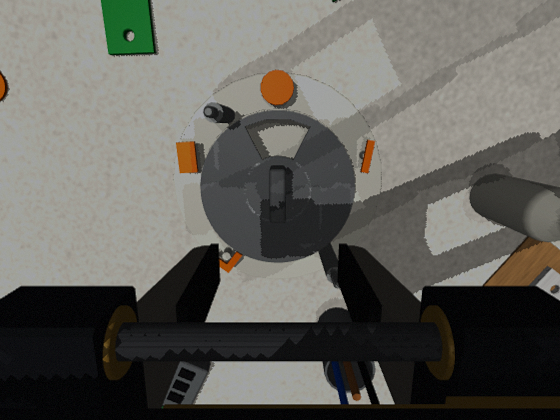

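The opening (278,138), the knob (277,190) and the round disc (277,88) are in line, the plate is placed, and the arm is clear.

```bash
python3 -c "
from cell import r
print(r.hand_in())"
```

```text
the job is handed in; nothing more can be done
None
```

I handed the job in at about 21 s: the plate lies flat and centred on the bare sheet, the cover's opening is lined up with the round lens, and the arm is clear of everything; the hand-in call returned no verdict.

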